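# Lay the charcoal block on the sloped soldering stand

### The job

Get the soldering place ready: pick up the charcoal block and lay it on the sloped stand, centred with its long side running across both rails, flush on the rails and down against the two stops at their lower ends. Lay it down flat on the slope while you still hold it, rather than dropping it or letting it topple into place, then let go. Leave the steel bench block and the piece of fire brick where they are, and do not change the slope of the stand.

Things in the scene. Friction and masses are not known exactly. Their poses are not given: they have to be found in the camera images.
- charcoal_block: charcoal soldering block, a black rectangular block 52 (own x) x 77 (own y) x 26 (own z) mm, about 0.09 kg; the longest of the three loose blocks. Lies flat on the table. Origin at the centre of its underside, z up. Grip it across the 52 mm.
- bench_block: steel bench block, square 64x64x18 mm, lying flat left of the stand; origin at the centre of its underside. To be left alone.
- brick_lower: broken piece of pale fire brick, 44x64x26 mm, lying flat near the charcoal block; origin at the centre of its underside. To be left alone. Between these two and the stand, near the middle of the table, stands a fixed third hand (tweezers on a thin sloping arm, up to about 0.2 m high): carry over it.
- stand: steel stand fixed on the table: base plate 150 (x) x 130 (y) x 8 mm, origin at the centre of its underside, x from its low front to its high back. On a hinge 55 mm up and 45 mm ahead of the origin it carries a cradle of two parallel rails, 10 mm wide, 120 mm long, centre lines 56 mm apart, rising to the back, open between. Wire guides at both sides (y = +-50 mm) rise to 125 mm.
- cradle (a joint): slope of the rails, rad above level (0 = level, about 0.42 to 0.60 at the start); tightly clamped, it is not to be changed
- seat (a point): low end of the slope: midway between the rails, level with their upper faces, on the line of the stops' faces. x points up the slope, y across the rails, z square out of it. Rails reach x = 115 mm. Each ends here in an upright stop 10 mm wide, 14 mm high (46 mm free between the stops). The block belongs with its underside at z = 0, its lower long side at x = 0, its centre at x = 26 mm, y = 0.
Not all that is in view belongs to the job. Of the things shaped like the charcoal_block, the charcoal one is meant.

How it is judged (in metres and radians):
On the way:
1. the block lies flat on the slope, within 8 degrees, touching the rails, while the fingers still hold it (contact force between the fingers and charcoal_block above 1 N and contact force between charcoal_block and stand above 0.1 N and angle between the z axis of charcoal_block and the z axis of seat, either way round below 0.14 rad and z of charcoal_block in the frame of seat between -0.005 and 0.007 m), for 0.15 s.
At the end, for the whole second after the job is handed in: The charcoal block rests on both rails, still: flush on the slope (within 6 degrees, underside within 5 mm of the rails), its long side across the rails (within 7 degrees), centred within 12 mm, its lower side within 6 mm of the stops; the rails' slope stays between 0.38 and 0.64 rad (x of charcoal_block in the frame of seat between 0.022 and 0.032 m and y of charcoal_block in the frame of seat between -0.012 and 0.012 m and z of charcoal_block in the frame of seat between -0.005 and 0.005 m and angle between the z axis of charcoal_block and the z axis of seat, either way round below 0.1 rad and angle between the y axis of charcoal_block and the y axis of seat, either way round below 0.12 rad and linear speed of charcoal_block below 0.02 m/s and value of joint cradle between 0.38 and 0.64 rad); the robot touches nothing.
It fails at once if the bench block is moved more than 3 cm (distance of bench_block from where it was at the start of the episode above 0.03 m).
It fails at once if the fire brick is moved more than 3 cm (distance of brick_lower from where it was at the start of the episode above 0.03 m).
It also fails if it takes over 40 s, if anything falls off the work surface, if the arm or the gripper's body presses on something with over 40 N, if the wrist force passes 120 N, or if a joint passes its speed limit or range.

### The arm

A 6-joint arm with a two-finger parallel gripper is mounted at the origin on a cart in front of the work surface, level with it; the furniture and walls round the work are solid. World frame = base frame: x ahead of the robot, y to its left, z up, the work surface at z = 0. Lengths are in m, angles in degrees, forces in N, time in s.
With the tool pointing down it reaches from about 0.35 to 0.975 m from the base axis. Payload 4.9 kg.
Tool frame: the origin (TCP) lies on the mounting face of the last link; the fingertips stand 173 mm ahead of it and the grasp point (between the pads) lies env.grip_point_offset ahead of it (env.grip_point_offset is the distance from the TCP to the grasp point, in m); z points along the fingers, y is the line along which they close (so a half turn about z gives the same grasp; the last joint's range is limited). The gripper opens to 85 mm and grips with 20 to 120 N. Pads are 22 mm wide; open, the fingers measure 114 mm over their backs; the gripper's body (76 mm by 85 mm) begins 54 mm behind the grasp point. The pads swing forward as they close: fully open they stand 13 mm farther back than shut.
Start: joints at [-72.307, 3.019, 92.412, -0, 84.569, -6.818], TCP at [0.259, -0.569, 0.405] pointing down, gripper open.
Joint ranges: [-172.51, 172.51], [-57.92, 126.97], [3.15, 148.05], [-58.71, 238.71], [5.1, 150.11], [-179.66, 179.66]. Speed limits (degrees/s): [147.25, 147.25, 180, 180, 180, 180].

### API

Orientations are given as [roll, pitch, yaw] about the fixed x, y, z axes, in that order (R = Rz(yaw) Ry(pitch) Rx(roll)).
In Python, from workcell import env gives the robot as it stands. The module is installed in compiled form; this text tells all that it offers.
- The arm moves only by the tool send_rows, never from a script. Its argument "series" is a list of rows, each a list of 3 entries, a list of its own where there are three numbers: the closure, from 0 (fully open) to 1 (shut), then the shift along the tool's x, y, z as a fraction of full scale, then the turn, a rotation vector about the tool's x, y, z as a fraction of full scale. A call has 1 to 10 rows; each row shifts and turns the commanded pose from where the row before left it, along the tool's axes as they then stand; what a row does not reach is not made up. Full scale, the value 1, is 200 mm for a shift and pi/2 rad for a turn. A row lasts 1/8 s, in which the tool goes at most 62.5 mm and 10.7 degrees, less where a joint would pass 70% of its speed; a pose out of reach is approached as far as the arm can. A call with a number of a shift or a turn outside -1 to 1 is refused whole. A call with a gripper value outside its range is refused whole. The fingers move at their own pace and stop on an object; "squeeze" is the grip in N (left out, the last holds). Time passes only in rows, so rows that do not move let the fingers close. It gives the time, the measured TCP pose, the force, the opening and the grip force at its end, in the units of the state.
- env.sense(): the state, without advancing time (a new reading comes with each control period).
- env.camera(name): name is "scene" or "top" or "wrist"; returns a dict with "frame" (480x640x3 uint8, red, green, blue), "fx", "fy", "cx", "cy" (pixels), "origin" and "rotation" of the camera in the world. Camera axes: x right, y down, z forward; pixel columns grow to the right and rows downward; lengths in m; the calibration is good to about 2 mm. A picture is of the moment at which its call begins. There is no depth.
- env.sign_off(): hands the job in; it is judged then, once.
The state is a dict: "time": time; "qpos": joint angles; "dq": joint speeds; "tau": joint torques, N m; "tcp_pos": TCP position; "orientation": TCP orientation; "contact_force": force on the tool from outside, world axes, zero at the start; "wrist_torque": the same for the moment, N m; "gripper_width": finger opening in m; "gripper_force": force on a finger pad.
Only numpy, scipy, OpenCV 4.12 (cv2) and the standard library are available. Lean on these libraries where they do the work, as an engineer would, in place of code of your own. Each camera call takes 0.05 s, during which the arm holds its last target. There are 200 camera calls.

## Working session

There is one attempt and no reset: what is moved stays moved. The work goes in short steps, Python scripts to look and compute and a tool call to move; the robot and the scene stay as the last step left them, time stands still between calls to the robot, and variables do not carry over. Pictures are saved under pics/ and viewed, at most 10 in all, crops included, and the job is handed in when it is done.

Besides the shell and the picture viewer there is one more tool, called after ">>>" in YAML: its name, and indented under it one key for each argument. send_rows: Moves the arm, as the interface text tells. Its arguments: {"type":"object","properties":{"series":{"type":"array"},"squeeze":{"type":"number"}},"required":["series"]}

```bash
mkdir -p pics
python3 - <<'E'
from workcell import env
import cv2,pickle
d={}
for n in("scene","top"):
    c=env.camera(n); d[n]=c
    cv2.imwrite(f"pics/{n}0.png",c["frame"][:,:,::-1])
    print(n,c["fx"],c["cx"],c["cy"],c["origin"],c["rotation"])
pickle.dump(d,open("d0.pkl","wb"))
print(env.sense(),env.grip_point_offset)
E
```

```text
scene 497.2116790146934 328.50965309165497 244.97580299725047 [-0.01500026 -0.80118713  0.49445518] [-113.40516663    0.18003478  -31.67108837]
top 469.6781095218088 316.0105882955749 245.92761060282538 [0.35380606 0.03491455 1.07596927] [-172.77100023   -2.04040862  -90.63585416]
{'time': 0.1, 'qpos': array([-7.23046761e+01,  3.05521096e+00,  9.24824080e+01, -2.15094313e-04,
        8.45675458e+01, -6.81828080e+00]), 'dq': array([-0.01621544, -0.05488874, -0.21417421, -0.03315123, -0.08674079,
        0.01907013]), 'tau': array([ 4.67419395e-04, -3.94902778e+01, -3.71362352e+01, -9.17172497e-05,
        3.87266366e-03,  2.02989378e-05]), 'tcp_pos': array([ 0.2592477 , -0.56844583,  0.40358582]), 'orientation': array([-1.79895554e+02, -1.22726591e-02,  2.45136141e+01]), 'contact_force': array([ 0.84373749, -0.13463609, -0.86886111]), 'wrist_torque': array([ 0.00300342, -0.00638413, -0.00162294]), 'gripper_force': 0.0, 'gripper_width': 0.0851034787340779} 0.1547
```

View pics/top0.png

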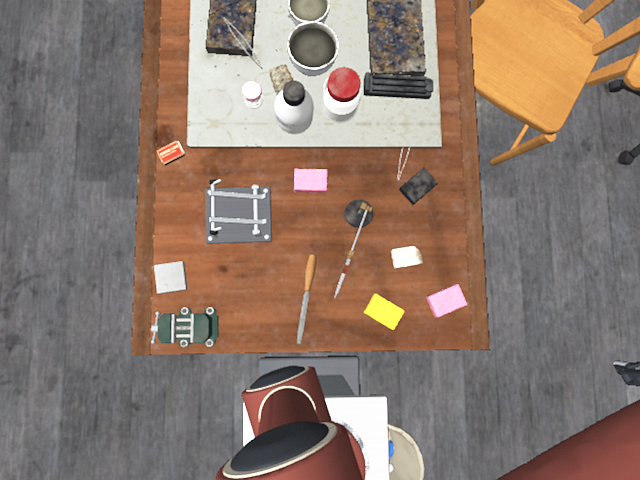

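View pics/scene0.png

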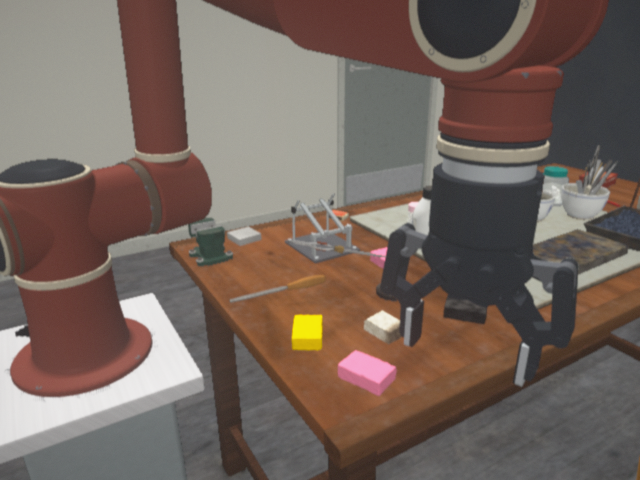

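The top view shows the charcoal block at about (418,186), the brick at (406,257), the bench block at (170,277), the stand at (238,214) and the third hand at (350,250). I'll enlarge the stand and measure the block.

```bash
cat > h.py <<'E'
import numpy as np,cv2,pickle
from scipy.spatial.transform import Rotation as R
def rot(c): return R.from_euler("xyz",c["rotation"],degrees=True).as_matrix() if np.ndim(c["rotation"])==1 else np.array(c["rotation"])
def ray(c,p): 
    d=rot(c)@np.array([(p[0]-c["cx"])/c["fx"],(p[1]-c["cy"])/c["fy"],1.]); return np.array(c["origin"]),d/np.linalg.norm(d)
def plane(c,p,z):
    o,d=ray(c,p); return o+d*(z-o[2])/d[2]
def proj(c,P):
    q=rot(c).T@(np.asarray(P)-c["origin"]); return np.array([c["cx"]+c["fx"]*q[0]/q[2],c["cy"]+c["fy"]*q[1]/q[2]])
def tri(c1,p1,c2,p2):
    o1,d1=ray(c1,p1);o2,d2=ray(c2,p2)
    s=np.linalg.lstsq(np.c_[d1,-d2],o2-o1,rcond=None)[0]
    a,b=o1+s[0]*d1,o2+s[1]*d2; return (a+b)/2,np.linalg.norm(a-b)
E
python3 - <<'E'
from h import *
d=pickle.load(open("d0.pkl","rb")); t=d["top"]; s=d["scene"]
f=t["frame"].astype(int)
def crop(c,x,y,w,h,k): return cv2.resize(c["frame"][y:y+h,x:x+w,::-1],None,fx=k,fy=k,interpolation=cv2.INTER_CUBIC)
a=crop(t,195,170,85,80,4.7);b=crop(s,280,190,85,80,4.7);e=crop(t,390,160,60,45,4.7)
H=a.shape[0]; im=np.hstack([a,b]); cv2.imwrite("pics/stand0.png",im); print(im.shape)
m=((f.max(2)<75)).astype(np.uint8); m[:, :395]=0;m[:,442:]=0;m[:160]=0;m[210:]=0
n,l,st,ce=cv2.connectedComponentsWithStats(m); i=1+st[1:,4].argmax(); print(st[i],ce[i])
p=cv2.findNonZero((l==i).astype(np.uint8)); box=cv2.boxPoints(cv2.minAreaRect(p))
for q in box: print(q,plane(t,q,.026).round(4))
P=np.array([plane(t,q,.026)[:2] for q in box]); print(P.mean(0),[np.linalg.norm(P[k]-P[k-1]).round(4) for k in range(4)])
for q in[(170,277),(406,257),(360,212),(368,205)]: print(q,plane(t,q,.02).round(3))
E
```

```text
(376, 800, 3)
[399 181  20  24 185] [408.88108108 190.55135135]
[398.38016 189.0181 ] [ 0.6176 -0.1954  0.026 ]
[411.12222 177.43439] [ 0.645 -0.226  0.026]
[425.14938 192.86426] [ 0.6084 -0.2573  0.026 ]
[412.40732 204.44797] [ 0.5812 -0.2266  0.026 ]
[ 0.61305795 -0.22633952] [np.float64(0.0479), np.float64(0.0411), np.float64(0.0481), np.float64(0.0409)]
(170, 277) [0.42  0.322 0.02 ]
(406, 257) [ 0.461 -0.209  0.02 ]
(360, 212) [ 0.565 -0.106  0.02 ]
(368, 205) [ 0.582 -0.125  0.02 ]
```

View pics/stand0.png

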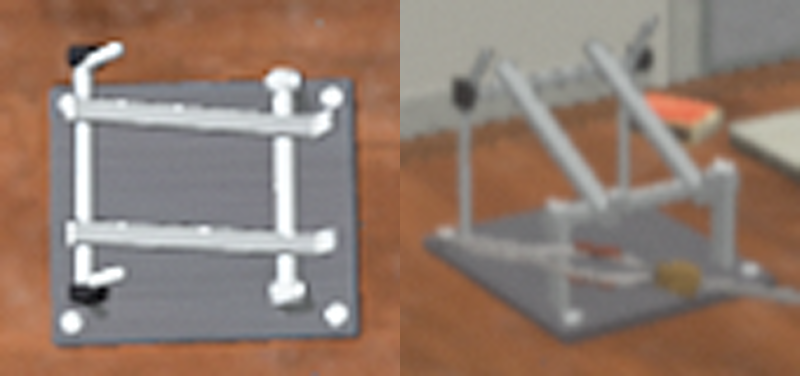

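The crop shows the rails rising toward image left (+y). The hinge bar is at crop x≈285, with the stops at crop (325,122) and (328,240). The rail tops are at crop (72,108) and (72,232).

Run:
```python
from h import *
d=pickle.load(open("d0.pkl","rb")); t=d["top"]; s=d["scene"]
f=t["frame"]; hsv=cv2.cvtColor(f,cv2.COLOR_RGB2HSV)
def rect(mask,roi,z):
    m=np.zeros(mask.shape,np.uint8); x,y,w,h=roi; m[y:y+h,x:x+w]=mask[y:y+h,x:x+w]
    n,l,st,ce=cv2.connectedComponentsWithStats(m); i=1+st[1:,4].argmax()
    p=cv2.findNonZero((l==i).astype(np.uint8)).reshape(-1,2)
    P=np.array([plane(t,q,z)[:2] for q in p]).astype(np.float32)
    r=cv2.minAreaRect(P*1000); b=cv2.boxPoints(r)
    print(st[i],"ctr",np.round(r[0],1),"size",np.round(r[1],1),"ang",round(r[2],1)); print(b.round(1).tolist())
sat=((hsv[...,1]<110)).astype(np.uint8)
print("charcoal");rect(sat&(hsv[...,2]<110),(395,160,50,50),.026)
print("brick");rect(((hsv[...,1]<100)&(hsv[...,2]>130)).astype(np.uint8),(385,240,45,35),.026)
print("bench");rect((hsv[...,1]<80).astype(np.uint8),(145,255,50,45),.018)
print("base");rect(((hsv[...,1]<80)).astype(np.uint8),(198,190,85,60),.008)
for c in[(50,88),(352,80),(357,332),(55,343),]:
    print("corner",plane(t,(195+c[0]/4.7,170+c[1]/4.7),.008).round(4))
C=lambda c:(195+c[0]/4.7-.4,170+c[1]/4.7-.4)
S=lambda c:(280+(c[0]-400)/4.7-.4,190+c[1]/4.7-.4)
for n,a,b in[("hingeA? bar end",(285,78),(725,175)),("barB",(287,290),(560,210)),
  ("lowA",(322,128),(690,188)),("lowB",(328,242),(600,208)),("highA",(70,108),(597,48)),("highB",(72,233),(503,67)),
  ("guideA",(115,47),(653,25)),("guideB",(118,272),(488,55))]:
    p,e=tri(t,C(a),s,S(b)); print(n,p.round(4),e.round(4))
```

```text
charcoal
[399 168  39  36 720] ctr [ 625.8 -241.4] size [51.  80.9] ang 39.4
[[580.5, -226.3000030517578], [631.9000244140625, -288.79998779296875], [671.2000122070312, -256.3999938964844], [619.7999877929688, -193.89999389648438]]
brick
[391 246  32  23 576] ctr [ 462.1 -207.9] size [45.4 68.9] ang 9.0
[[434.20001220703125, -177.5], [445.0, -245.5], [489.8999938964844, -238.39999389648438], [479.1000061035156, -170.39999389648438]]
bench
[154 261  33  33 902] ctr [420.3 322.1] size [65.6 67.5] ang 7.8
[[383.20001220703125, 351.0], [392.3999938964844, 284.20001220703125], [457.3999938964844, 293.1000061035156], [448.20001220703125, 360.0]]
base
[ 205  190   67   54 3458] ctr [560.  173.8] size [124.3 150.8] ang 1.1
[[496.5, 248.10000610351562], [499.29998779296875, 97.30000305175781], [623.5, 99.5999984741211], [620.7999877929688, 250.39999389648438]]
corner [0.6238 0.249  0.008 ]
corner [0.6275 0.101  0.008 ]
corner [0.5018 0.0984 0.008 ]
corner [0.4973 0.2443 0.008 ]
hingeA? bar end [0.6167 0.1307 0.0555] 0.0012
barB [0.5159 0.1286 0.0584] 0.0008
lowA [0.5885 0.1145 0.0603] 0.0079
lowB [0.5338 0.1114 0.0622] 0.0081
highA [0.5924 0.2212 0.1031] 0.0022
highB [0.535  0.2196 0.1033] 0.001
guideA [0.6153 0.1996 0.118 ] 0.0
guideB [0.5143 0.1963 0.1201] 0.0005
```

>>> send_rows:
  series:
    - [0,[0,0,0],[0,0,0.104]]
    - [0,[0,0,0],[0,0,0.104]]
    - [0,[0,0,0],[0,0,0.104]]
    - [0,[0,0,0],[0,0,0.104]]
    - [0,[0,0,0],[0,0,0.104]]
    - [0,[0,0,0],[0,0,0.104]]
    - [0,[0,0,0],[0,0,0.104]]
    - [0,[0,0,0],[0,0,0.104]]
  squeeze: 40

```text
time: 1.1
tcp_pos: [0.2592, -0.5685, 0.404]
orientation: [-180.0, 0.1, -50.7]
contact_force: [-0.6, 0.5, 0.3]
gripper_width: 0.0853
gripper_force: 0.0
```

>>> send_rows:
  series:
    - [0,[-0.01,-0.245,0],[0,0,0]]
    - [0,[-0.01,-0.245,0],[0,0,0]]
    - [0,[-0.01,-0.245,0],[0,0,0]]
    - [0,[-0.01,-0.245,0],[0,0,0]]
    - [0,[-0.01,-0.245,0],[0,0,0]]
    - [0,[-0.01,-0.245,0],[0,0,0]]
    - [0,[-0.01,-0.245,0],[0,0,0]]
    - [0,[-0.01,-0.245,0],[0,0,0]]
    - [0,[-0.01,-0.245,0],[0,0,0]]
    - [0,[-0.01,-0.245,0],[0,0,0]]

```text
time: 2.35
tcp_pos: [0.6249, -0.2394, 0.4041]
orientation: [180.0, 0.0, -50.4]
contact_force: [0.2, -0.9, 0.5]
gripper_width: 0.0853
gripper_force: 0.0
```

Run:
```python
from workcell import env
from h import *
c=env.camera("wrist"); pickle.dump(c,open("w1.pkl","wb")); cv2.imwrite("pics/w1.png",c["frame"][:,:,::-1])
s=env.sense(); print(s["time"],s["tcp_pos"],s["orientation"],s["qpos"]); print(c["fx"],c["origin"],c["rotation"])
```

```text
2.4 [ 0.62772461 -0.23561409  0.40383149] [-1.79767889e+02  8.56144270e-02 -5.01154059e+01] [-26.96648217   9.06971311  85.99208271   0.24805219  84.92572404
 113.12718451]
376.88754525246884 [ 0.67010203 -0.2927954   0.37336193] [ 1.64022322e+02 -5.58477934e-02 -1.40377422e+02]
```

View pics/w1.png

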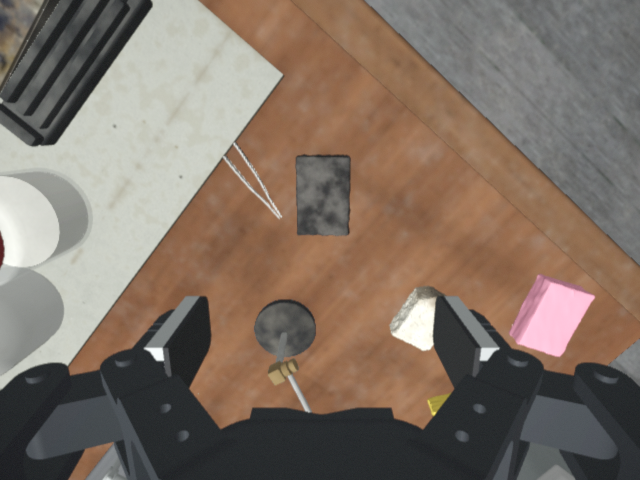

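The wrist view shows the charcoal block at about (323,195), nearly square to the fingers. The third-hand foot is at (285,328) and the brick at (415,318).

Run:
```python
from h import *
c=pickle.load(open("w1.pkl","rb")); hsv=cv2.cvtColor(c["frame"],cv2.COLOR_RGB2HSV)
m=np.zeros((480,640),np.uint8); m[140:255,284:370]=((hsv[...,1]<90)&(hsv[...,2]<140))[140:255,284:370]
n,l,st,ce=cv2.connectedComponentsWithStats(m); i=1+st[1:,4].argmax(); print(st[i])
p=cv2.findNonZero((l==i).astype(np.uint8)).reshape(-1,2); 
for z in(.026,0.013):
    P=np.array([plane(c,q,z)[:2] for q in p]).astype(np.float32)*1000; r=cv2.minAreaRect(P); print(z,r)
print("tip ground proj",proj(c,[.6277,-.2356,.026]))
```

```text
[ 295  155   55   81 4265]
0.026 ((629.4781494140625, -245.83682250976562), (49.73516845703125, 75.59625244140625), 40.125301361083984)
0.013 ((627.957763671875, -244.07940673828125), (51.59654235839844, 78.42537689208984), 40.12519073486328)
tip ground proj [316.97804266 205.71719469]
```

>>> send_rows:
  series:
    - [0,[0.04,0.025,0.2],[0,0,0]]
    - [0,[0,0,0.25],[0,0,0]]
    - [0,[0,0,0.25],[0,0,0]]
    - [0,[0,0,0.15],[0,0,0]]
    - [0,[0,0,0],[0,0,0]]

```text
time: 3.02
tcp_pos: [0.6235, -0.2494, 0.2304]
orientation: [179.8, 0.4, -50.4]
contact_force: [-0.2, 0.6, -0.7]
gripper_width: 0.0855
gripper_force: 0.0
```

Run:
```python
from workcell import env
from h import *
c=env.camera("wrist"); pickle.dump(c,open("w2.pkl","wb")); cv2.imwrite("pics/w2.png",c["frame"][:,:,::-1])
s=env.sense(); print(s["time"],s["tcp_pos"],s["orientation"])
hsv=cv2.cvtColor(c["frame"],cv2.COLOR_RGB2HSV)
Rt=R.from_euler("xyz",s["orientation"],degrees=True).as_matrix()
a=proj(c,[s["tcp_pos"][0],s["tcp_pos"][1],.026]); print("axis px",a)
for sy in(-.026,.026):
  for sx in(-.0385,.0385): print(proj(c,np.array([*s["tcp_pos"][:2],.026])+Rt@[sx,sy,0]).round(0))
```

```text
3.075 [ 0.62461699 -0.24991003  0.23333624] [ 1.79932145e+02  1.62442346e-01 -5.03688967e+01]
axis px [320.57314256 269.49936065]
[271. 339.]
[264. 192.]
[371. 339.]
[377. 192.]
```

View pics/w2.png

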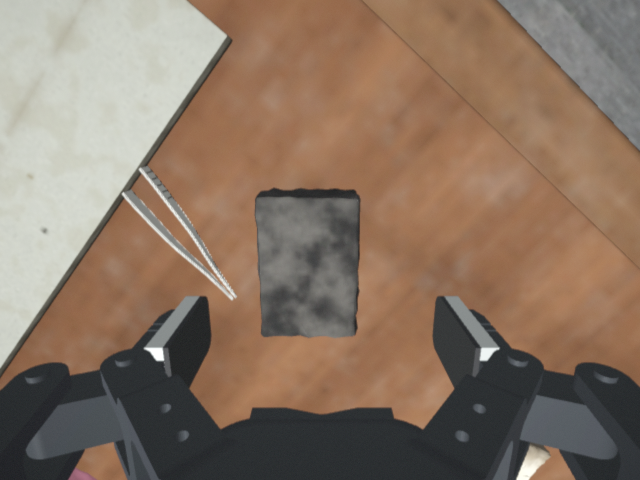

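The block top spans (258–358, 196–337). The tool axis is about 12 px (5.5 mm) to its right, and the long direction matches.

>>> send_rows:
  series:
    - [0,[0,-0.028,0.05],[0,0,0]]
    - [0,[0,0,0.13],[0,0,0]]
    - [0,[0,0,0.13],[0,0,0]]
    - [0,[0,0,0],[0,0,0]]
    - [1,[0,0,0],[0,0,0]]
    - [1,[0,0,0],[0,0,0]]
    - [1,[0,0,0],[0,0,0]]
    - [1,[0,0,0],[0,0,0]]
    - [1,[0,0,0],[0,0,0]]
    - [1,[0,0,0],[0,0,0]]
  squeeze: 40

```text
time: 4.32
tcp_pos: [0.6305, -0.247, 0.1752]
orientation: [-179.9, -0.2, -50.4]
contact_force: [-1.0, 1.0, 7.3]
gripper_width: 0.0521
gripper_force: 44.5
```

>>> send_rows:
  series:
    - [1,[0,0,-0.1],[0,0,0]]
    - [1,[0,0,-0.24],[0,0,0]]
    - [1,[0,0,-0.26],[0,0,0]]
    - [1,[0,0,-0.26],[0,0,0]]
    - [1,[0,0,-0.26],[0,0,0]]
    - [1,[0,0,-0.26],[0,0,0]]
    - [1,[0,0,0],[0,0,0]]

```text
time: 5.2
tcp_pos: [0.6296, -0.2465, 0.4572]
orientation: [-179.7, -0.7, -50.4]
contact_force: [0.1, -0.5, -0.1]
gripper_width: 0.0521
gripper_force: 43.8
```

>>> send_rows:
  series:
    - [1,[0,0,0],[0,0,-0.082]]
    - [1,[0,0,0],[0,0,-0.082]]
    - [1,[0,0,0],[0,0,-0.082]]
    - [1,[0,0,0],[0,0,-0.082]]
    - [1,[0,0,0],[0,0,-0.082]]
    - [1,[0,0,0],[0,0,-0.082]]
    - [1,[0,0,0],[0,0,-0.082]]
    - [1,[0,0,0],[0,0,0]]

```text
time: 6.2
tcp_pos: [0.6291, -0.2463, 0.4476]
orientation: [-179.9, 0.1, 1.2]
contact_force: [-0.3, -0.5, -1.6]
gripper_width: 0.0515
gripper_force: 43.7
```

>>> send_rows:
  series:
    - [1,[-0.076,-0.15,0],[0,0,0]]
    - [1,[-0.076,-0.22,0],[0,0,0]]
    - [1,[-0.076,-0.22,0],[0,0,0]]
    - [1,[-0.076,-0.22,0],[0,0,0]]
    - [1,[-0.076,-0.22,0],[0,0,0]]
    - [1,[-0.076,-0.22,0],[0,0,0]]
    - [1,[-0.076,-0.22,0],[0,0,0]]
    - [1,[-0.076,-0.22,0],[0,0,0]]
    - [1,[-0.076,-0.22,0],[0,0,0]]
    - [1,[-0.076,-0.2,0],[0,0,0]]

```text
time: 7.45
tcp_pos: [0.4669, 0.1733, 0.4483]
orientation: [-180.0, 0.0, 1.2]
contact_force: [0.4, 0.5, -1.5]
gripper_width: 0.0518
gripper_force: 43.7
```

Run:
```python
from workcell import env
from h import *
c=env.camera("wrist"); pickle.dump(c,open("w3.pkl","wb")); cv2.imwrite("pics/w3.png",cv2.resize(c["frame"][:,:,::-1],(800,600),interpolation=cv2.INTER_CUBIC))
s=env.sense(); print(s["time"],s["tcp_pos"],s["orientation"],s["gripper_width"],s["gripper_force"],c["origin"],c["rotation"])
```

```text
7.5 [0.46543581 0.17634141 0.44839844] [-1.79776442e+02  1.18906424e-01  1.39690712e+00] 0.05165932725655066 43.7282395362854 [0.53747402 0.17516622 0.41768334] [ 1.63993150e+02 -6.73200814e-02 -8.88490694e+01]
```

View pics/w3.png

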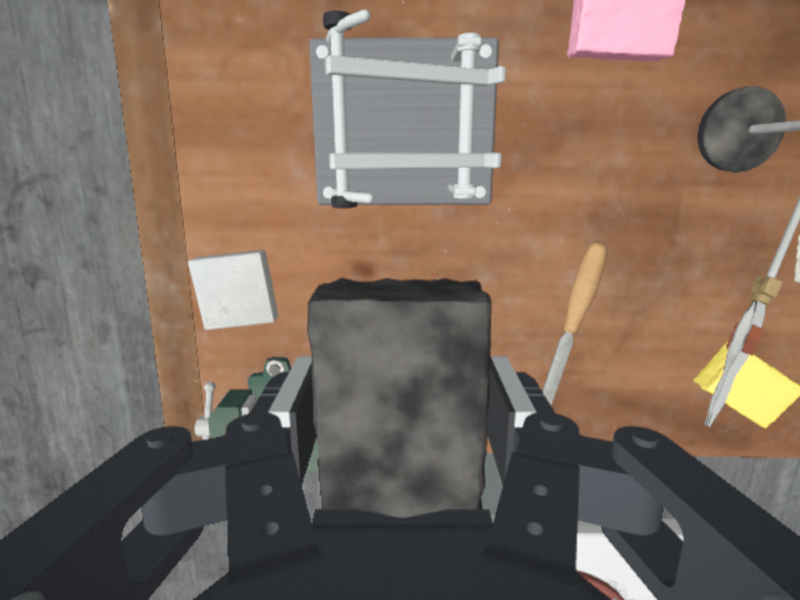

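The stand's base corners are at (310,38), (497,38), (492,204) and (317,204) in the 1.25× view. The low rail ends with stops are at (504,75) and (500,160), and the high ends are at (327,65) and (331,160). The block is held square in the fingers.

Run:
```python
from h import *
d=pickle.load(open("d0.pkl","rb")); t=d["top"]; s=d["scene"]; w=pickle.load(open("w3.pkl","rb"))
W=lambda a:(a[0]/1.25-.1,a[1]/1.25-.1)
C=lambda c:(195+c[0]/4.7-.4,170+c[1]/4.7-.4)
S=lambda c:(280+(c[0]-400)/4.7-.4,190+c[1]/4.7-.4)
B=np.array([plane(w,W(a),.008)[:2] for a in[(310,38),(497,38),(492,204),(317,204)]])
print(B.round(4).tolist(),B.mean(0)); 
for i in range(4): v=B[i-1]-B[i]; print(np.linalg.norm(v).round(4),np.degrees(np.arctan2(v[1],v[0])).round(1))
def multi(*L):
    A=0;b=0
    for c,p in L:
        o,dd=ray(c,p); M=np.eye(3)-np.outer(dd,dd); A=A+M; b=b+M@o
    x=np.linalg.solve(A,b); return x.round(4),[(proj(c,x)-p).round(1).tolist() for c,p in L]
for n,a,b,e in[("lowA",(502,75),(325,122),None),("lowB",(498,160),(331,240),None),
 ("highA",(327,65),(68,108),(597,44)),("highB",(331,160),(70,233),(503,64)),("barA",(468,42),(284,78),(725,172)),("barB",(463,190),(287,290),(560,208))]:
    L=[(w,W(a)),(t,C(b))]; print(n,*multi(*L))
    if e: print("   +scene",*multi(*L,(s,S(e))))
for n,a in[("bar z.055",(468,42)),("barB",(463,190))]: print(n,plane(w,W(a),.06).round(4))
```

```text
[[0.6266, 0.2484], [0.6296, 0.102], [0.5015, 0.0966], [0.4985, 0.2467]] [0.56405759 0.1734465 ]
0.1282 -179.2
0.1464 91.2
0.1283 2.4
0.1501 -88.9
lowA [0.5913 0.1097 0.078 ] [[-0.3, 0.8], [0.1, -0.3]]
lowB [0.5373 0.1071 0.0714] [[-0.5, 0.6], [0.2, -0.2]]
highA [0.5898 0.2208 0.1105] [[-0.5, 0.3], [0.2, -0.1]]
   +scene [0.5917 0.2213 0.1054] [[-0.1, -1.1], [0.4, -0.4], [-0.7, 0.1]]
highB [0.5355 0.2212 0.0988] [[-0.4, 0.1], [0.2, -0.0]]
   +scene [0.5353 0.2201 0.1047] [[-0.1, 0.5], [0.1, -0.4], [-0.2, 0.1]]
barA [0.6159 0.1307 0.0586] [[0.2, -0.7], [-0.0, 0.2]]
   +scene [0.6162 0.1307 0.0573] [[-0.0, -0.6], [0.0, 0.3], [0.1, -0.0]]
barB [0.5157 0.1287 0.0582] [[-0.1, 0.1], [0.0, -0.0]]
   +scene [0.5159 0.1286 0.0594] [[0.2, -0.0], [0.0, -0.2], [-0.2, 0.0]]
bar z.055 [0.6151 0.131  0.06  ]
barB [0.5159 0.1289 0.06  ]
```

```bash
python3 - <<'E'
from h import *
d=pickle.load(open("d0.pkl","rb")); s=d["scene"]
S=lambda c:(280+(c[0]-400)/4.7-.4,190+c[1]/4.7-.4)
yaw=np.radians(91.2); u=np.array([np.cos(yaw),np.sin(yaw),0]); n=np.array([-u[1],u[0],0]); O=np.array([.5643,.1735,0])
for nm,off,hi,lo in[("A",-.028,(597,46),(697,187)),("B",.028,(502,66),(606,206))]:
    P=[]
    for p in(hi,lo):
        o,dd=ray(s,S(p)); k=((O+off*n-o)@n)/(dd@n); P.append(o+k*dd)
    q=[((a-O)@u,a[2]) for a in P]; print(nm,np.round(P,4).tolist(),np.round(q,4).tolist(),"slope",np.arctan2(q[0][1]-q[1][1],q[0][0]-q[1][0]),"len",np.hypot(q[0][0]-q[1][0],q[0][1]-q[1][1]))
for nm,off,p in[("A",-.028,(690,185)),("B",.028,(600,203))]: pass
for th in(.42,.5,.58):
  hi=np.array([.0475,.105])
  for off in(-.028,.028):
    for x in(115,60,0):
      q=hi+np.array([np.cos(th),np.sin(th)])*(x-115)/1000
      px=proj(s,O+off*n+u*q[0]+[0,0,q[1]]); print(th,off,x,((px[0]+.4-280)*4.7+400).round(0),((px[1]+.4-190)*4.7).round(0))
E
python3 - <<'E'
import cv2
f=cv2.imread("pics/scene0.png")[190:255,290:365]; cv2.imwrite("pics/s0z.png",cv2.resize(f,None,fx=9,fy=9,interpolation=cv2.INTER_CUBIC))
E
```

```text
A [[0.5914, 0.2174, 0.1056], [0.5934, 0.1226, 0.0564]] [[0.0433, 0.1056], [-0.0515, 0.0564]] slope 0.4785916129684276 len 0.10681899165807869
B [[0.5353, 0.2202, 0.1037], [0.5374, 0.1194, 0.0591]] [[0.0473, 0.1037], [-0.0535, 0.0591]] slope 0.4165804645738984 len 0.11018211983719563
0.42 -0.028 115 593.0 45.0
0.42 -0.028 60 644.0 111.0
0.42 -0.028 0 704.0 187.0
0.42 0.028 115 502.0 64.0
0.42 0.028 60 552.0 132.0
0.42 0.028 0 610.0 210.0
0.5 -0.028 115 593.0 45.0
0.5 -0.028 60 642.0 117.0
0.5 -0.028 0 699.0 200.0
0.5 0.028 115 502.0 64.0
0.5 0.028 60 550.0 138.0
0.5 0.028 0 606.0 223.0
0.58 -0.028 115 593.0 45.0
0.58 -0.028 60 640.0 123.0
0.58 -0.028 0 694.0 211.0
0.58 0.028 115 502.0 64.0
0.58 0.028 60 548.0 144.0
0.58 0.028 0 601.0 235.0
```

View pics/s0z.png

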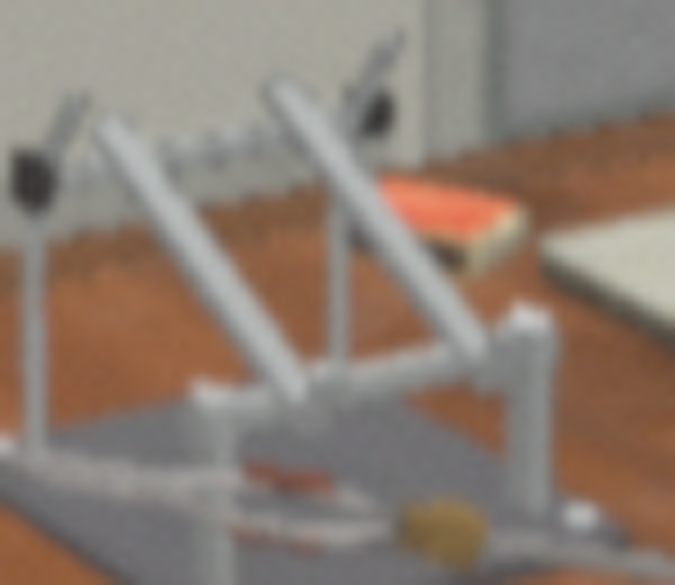

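The rails' centre-lines in this view give a slope of about 0.45–0.48 rad. I'll use 0.47 (27°), with the seat near (0.5645, 0.118, 0.053). Next I move over the stand and tilt.

>>> send_rows:
  series:
    - [1,[0.1225,0.156,0.06],[0,0,0]]
    - [1,[0.1225,0.156,0.06],[0,0,0]]
    - [1,[0.1225,0.156,0.06],[0,0,0]]
    - [1,[0.1225,0.156,0.06],[0,0,0]]
    - [1,[0,0,0],[0.075,0,0]]
    - [1,[0,0,0],[0.075,0,0]]
    - [1,[0,0,0],[0.075,0,0]]
    - [1,[0,0,0],[0.075,0,0]]
    - [1,[0,0,0],[0,0,0]]
    - [1,[0,0,0],[0,0,0]]

```text
time: 8.75
tcp_pos: [0.5687, 0.0493, 0.4005]
orientation: [-153.1, 0.0, 1.2]
contact_force: [-0.4, 0.1, -0.5]
gripper_width: 0.0516
gripper_force: 43.7
```

```bash
cat >> h.py <<'E'
TH=.47; YAW=np.radians(91.2); SEAT=np.array([.5645,.118,.053]); LB=.175
SX=np.array([np.cos(TH)*np.cos(YAW),np.cos(TH)*np.sin(YAW),np.sin(TH)]); SY=np.array([-np.sin(YAW),np.cos(YAW),0]); SZ=np.cross(SX,SY)
def report(s,target=None):
    Rt=R.from_euler("xyz",s["orientation"],degrees=True).as_matrix(); p=np.array(s["tcp_pos"])
    b=p+LB*Rt[:,2]; M=np.array([SX,SY,SZ]); print("t",round(s["time"],2),"tcp",p.round(4),s["orientation"].round(1),"block in seat mm",(M@(b-SEAT)*1000).round(1))
    print("F",s["contact_force"].round(1),"F seat",(M@s["contact_force"]).round(1),"grip",s["gripper_force"],s["gripper_width"],"q",s["qpos"].round(0))
    Rd=np.c_[-SY,-SX,-SZ]; print("turn frac",(R.from_matrix(Rt.T@Rd).as_rotvec()/(np.pi/2)).round(4))
    if target is not None: print("shift frac",(Rt.T@(SEAT+M.T@np.array(target)/1000-b)/.2).round(4))
E
python3 - <<'E'
from workcell import env
from h import *
report(env.sense(),[34,0,35])
E
```

```text
t 8.75 tcp [0.5687 0.0493 0.4005] [-153.1    0.     1.2] block in seat mm [ 96.   -2.5 166. ]
F [-0.4  0.1 -0.5] F seat [-0.1  0.4 -0.5] grip 43.74785900115967 0.05158268674841191 q [ -7.  -4. 101.  27.  88.  79.]
turn frac [0.0004 0.0007 0.0002]
shift frac [-0.0122  0.3093  0.655 ]
```

>>> send_rows:
  series:
    - [1,[-0.003,0.077,0.164],[0,0,0]]
    - [1,[-0.003,0.077,0.164],[0,0,0]]
    - [1,[-0.003,0.077,0.164],[0,0,0]]
    - [1,[-0.003,0.077,0.164],[0,0,0]]
    - [1,[0,0,0],[0,0,0]]
    - [1,[0,0,0],[0,0,0]]

```text
time: 9.5
tcp_pos: [0.5669, 0.0541, 0.2574]
orientation: [-153.0, -0.1, 1.3]
contact_force: [0.1, -0.3, 0.1]
gripper_width: 0.052
gripper_force: 43.7
```

Run:
```python
from workcell import env
from h import *
report(env.sense(),[30,0,0])
w=env.camera("wrist"); s=env.camera("scene"); pickle.dump((w,s),open("d4.pkl","wb"))
a=cv2.resize(w["frame"],(480,360)); b=cv2.resize(s["frame"][165:265,260:390],None,fx=3.6,fy=3.6,interpolation=cv2.INTER_CUBIC)[:, :320]
im=np.zeros((360,800,3),np.uint8); im[:,:480]=a; im[:b.shape[0],480:480+b.shape[1]]=b[:360]
cv2.imwrite("pics/p4.png",im[:,:,::-1])
```

```text
t 9.5 tcp [0.5669 0.0541 0.2574] [-1.53e+02 -1.00e-01  1.30e+00] block in seat mm [35.8 -1.3 36.2]
F [ 0.1 -0.3  0.1] F seat [-0.2 -0.1  0.3] grip 43.67731511592865 0.05195512805176402 q [ -7.   4. 107.  28.  75.  73.]
turn frac [-0.0005 -0.0007  0.0015]
shift frac [-0.0067  0.0289  0.1811]
```

View pics/p4.png

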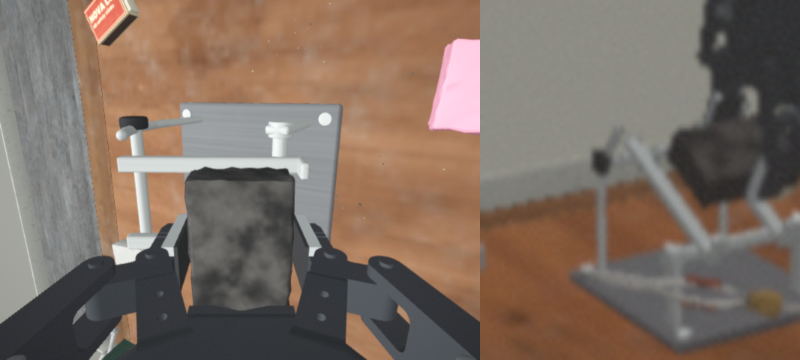

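The wrist view (0.75×) shows the block square over the rails. The far rail runs from (118,163) to its stop at (302–308,168). I'll compare this with the predicted seat.

Run:
```python
from h import *
w,s=pickle.load(open("d4.pkl","rb")); M=np.array([SX,SY,SZ])
f=cv2.cvtColor(w["frame"],cv2.COLOR_RGB2HSV)
for p in[(115,-33,0),(115,-23,0),(60,-33,0),(60,-23,0),(0,-33,0),(-5,-33,14),(0,-33,14),(-5,-23,14),(0,-23,14)]: print(p,proj(w,SEAT+M.T@np.array(p)/1000).round(1))
m=((f[...,1]<40)&(f[...,2]>150)).astype(np.uint8)
for v in range(202,244,4):
    x=np.flatnonzero(m[v,140:440])+140; r=np.split(x,np.flatnonzero(np.diff(x)>2)+1); print(v,[(int(a[0]),int(a[-1])) for a in r if len(a)>3])
for u in(175,200,240,290,340,380): 
    y=np.flatnonzero(m[190:260,u])+190; print(u,y.min() if len(y) else None,y.max() if len(y) else None)
```

```text
(115, -33, 0) [160.  209.4]
(115, -23, 0) [162.3 229.1]
(60, -33, 0) [272.6 209.6]
(60, -23, 0) [273.3 229.4]
(0, -33, 0) [395.4 209.9]
(-5, -33, 14) [412.3 216.4]
(0, -33, 14) [401.2 216.4]
(-5, -23, 14) [410.8 237.6]
(0, -23, 14) [399.9 237.6]
202 [(176, 189), (244, 439)]
206 [(176, 189), (244, 439)]
210 [(157, 401), (406, 439)]
214 [(156, 405), (409, 439)]
218 [(156, 439)]
222 [(157, 272), (275, 439)]
226 [(157, 263), (384, 439)]
230 [(178, 193), (244, 252), (386, 439)]
234 [(179, 192), (246, 249), (391, 439)]
238 [(180, 193), (394, 439)]
242 [(180, 193), (395, 439)]
175 190 229
200 208 229
240 208 229
290 190 224
340 190 223
380 190 223
```

The prediction matches the picture within about 2 mm. Now I descend square to the slope, slowly near contact.

>>> send_rows:
  series:
    - [1,[-0.006,0.025,0.05],[0,0,0]]
    - [1,[0,0,0.05],[0,0,0]]
    - [1,[0,0,0.03],[0,0,0]]
    - [1,[0,0,0.015],[0,0,0]]
    - [1,[0,0,0],[0,0,0]]

```text
time: 10.22
tcp_pos: [0.5652, 0.0624, 0.2289]
orientation: [-153.0, -0.0, 1.3]
contact_force: [-4.2, -4.0, 7.2]
gripper_width: 0.052
gripper_force: 44.7
```

Run:
```python
from workcell import env
from h import *
report(env.sense(),[30,0,0])
```

```text
t 10.22 tcp [0.5652 0.0624 0.2289] [-153.    -0.     1.3] block in seat mm [30.1  0.6  7. ]
F [-4.2 -4.   7.2] F seat [-0.2  4.3  8.2] grip 44.677133560180664 0.05199701085329051 q [ -6.   6. 108.  28.  72.  72.]
turn frac [-0.0003  0.0006  0.0015]
shift frac [0.003  0.0007 0.0351]
```

Run:
```python
from workcell import env
from h import *
s=env.sense(); M=np.array([SX,SY,SZ]); Rt=R.from_euler("xyz",s["orientation"],degrees=True).as_matrix()
F=M@s["contact_force"]; r=M@(LB*Rt[:,2])
for nm,T in(("world",M@s["wrist_torque"]),("tool",M@Rt@s["wrist_torque"])):
    print(nm,T.round(3),"about block centre",(T-np.cross(r,F)).round(3))
w=env.camera("wrist"); pickle.dump(w,open("w5.pkl","wb")); im=w["frame"][140:440,150:470]
sc=env.camera("scene")["frame"][170:260,270:380]
im=cv2.resize(im,None,fx=1.25,fy=1.25,interpolation=cv2.INTER_CUBIC); sc=cv2.resize(sc,None,fx=3.6,fy=3.6,interpolation=cv2.INTER_CUBIC)
o=np.zeros((375,800,3),np.uint8); o[:im.shape[0],:im.shape[1]]=im; o[:sc.shape[0],400:400+sc.shape[1]]=sc[:,:400]; cv2.imwrite("pics/p5.png",o[:,:,::-1])
report(env.sense())
```

```text
world [ 0.558  0.569 -0.071] about block centre [-0.196  0.529 -0.071]
tool [-0.519  0.579 -0.189] about block centre [-1.273  0.539 -0.19 ]
t 10.32 tcp [0.5653 0.0624 0.2289] [-153.    -0.     1.3] block in seat mm [30.1  0.6  7. ]
F [-4.1 -4.3  6.6] F seat [-0.7  4.1  7.8] grip 44.68420922756195 0.05207408453071251 q [ -6.   6. 108.  28.  72.  72.]
turn frac [-0.0003  0.0006  0.0015]
```

View pics/p5.png

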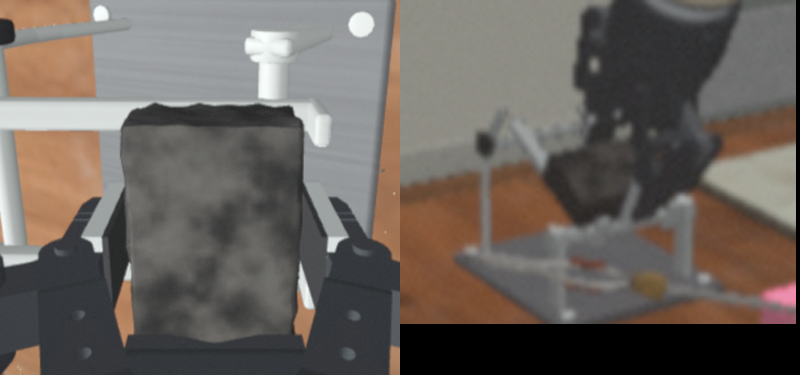

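The block's far lower edge is at crop (130–298,107), and the stop's inner face is at (318,110). So the block is short of the stop and still slightly above the rails. I'll compare this with the expected pixels.

Run:
```python
from h import *
w=pickle.load(open("w5.pkl","rb")); M=np.array([SX,SY,SZ]); S=lambda p:((proj(w,SEAT+M.T@np.array(p)/1000)-[150,140])*1.25).round(1)
for n,p in[("railfar",(60,-33,0)),("railnear",(60,-23,0)),("stop in far top",(0,-33,14)),("stop in near top",(0,-23,14)),("stop base far",(0,-33,0)),("blk low far bot",(4.1,-38,7)),("blk hi far bot",(56,-38,7)),("blk low far top",(4.1,-38,33)),("blk hi far top",(56,-38,33)),("low near top",(4.1,38.5,33))]: print(n,S(p))
```

```text
railfar [124.9 100. ]
railnear [126.4 129. ]
stop in far top [315.4 111.5]
stop in near top [313.4 142.9]
stop base far [306.6 100.4]
blk low far bot [298.7  90.2]
blk hi far bot [132.8  89.9]
blk low far top [316.  112.1]
blk hi far top [116.3 111.7]
low near top [300.4 354.2]
```

>>> send_rows:
  series:
    - [1,[0,0,0.005],[0,0,0]]
    - [1,[0,0,0],[0,0,0]]

```text
time: 10.58
tcp_pos: [0.5654, 0.0625, 0.2289]
orientation: [-153.1, 0.0, 1.4]
contact_force: [-6.3, -6.9, 11.8]
gripper_width: 0.0516
gripper_force: 45.4
```

```bash
cat >> h.py <<'E'
def mom(s):
    M=np.array([SX,SY,SZ]); Rt=R.from_euler("xyz",s["orientation"],degrees=True).as_matrix()
    F=M@s["contact_force"]; r=M@(LB*Rt[:,2]); T=M@s["wrist_torque"]; print("torque at tcp",T.round(2),"about block centre",(T-np.cross(r,F)).round(2))
E
python3 - <<'E'
from workcell import env
from h import *
s=env.sense(); report(s); mom(s)
E
```

```text
t 10.57 tcp [0.5654 0.0625 0.2289] [-153.1    0.     1.4] block in seat mm [30.1  0.5  7. ]
F [-6.3 -6.9 11.8] F seat [-0.7  6.4 13.6] grip 45.368860960006714 0.05163978220415601 q [ -6.   6. 108.  28.  72.  72.]
turn frac [0.0001 0.0009 0.0018]
torque at tcp [ 1.06  0.73 -0.07] about block centre [-0.06  0.61 -0.07]
```

>>> send_rows:
  series:
    - [1,[0,0.01,0],[0,0,0]]
    - [1,[0,0.01,0],[0,0,0]]
    - [1,[0,0,0],[0,0,0]]

```text
time: 10.95
tcp_pos: [0.5661, 0.0599, 0.2277]
orientation: [-152.9, -0.2, 1.3]
contact_force: [-2.5, -0.1, 9.6]
gripper_width: 0.0515
gripper_force: 44.9
```

Run:
```python
from workcell import env
from h import *
s=env.sense(); report(s); mom(s)
```

```text
t 10.95 tcp [0.5661 0.0599 0.2277] [-152.9   -0.2    1.3] block in seat mm [27.9 -0.8  7.1]
F [-2.5 -0.1  9.6] F seat [4.3 2.5 8.6] grip 44.87620711326599 0.05152709306395515 q [ -6.   6. 108.  28.  72.  72.]
turn frac [-0.0022 -0.0013  0.0019]
torque at tcp [ 0.39 -0.3  -0.09] about block centre [-0.05  0.45 -0.09]
```

>>> send_rows:
  series:
    - [1,[0,0.01,0],[0,0,0]]
    - [1,[0,0,0],[0,0,0]]

```text
time: 11.2
tcp_pos: [0.5663, 0.0588, 0.2273]
orientation: [-152.7, -0.2, 1.3]
contact_force: [-2.6, 4.2, 11.4]
gripper_width: 0.052
gripper_force: 44.8
```

Run:
```python
from workcell import env
from h import *
s=env.sense(); report(s); mom(s)
```

```text
t 11.2 tcp [0.5663 0.0588 0.2273] [-152.7   -0.2    1.3] block in seat mm [27.2 -1.   7.2]
F [-2.6  4.2 11.4] F seat [8.9 2.5 8.2] grip 44.80521082878113 0.05204434586431276 q [ -6.   6. 108.  29.  72.  71.]
turn frac [-0.004  -0.0014  0.0019]
torque at tcp [ 0.37 -1.01 -0.12] about block centre [-0.07  0.57 -0.13]
```

>>> send_rows:
  series:
    - [1,[0,-0.0275,0],[-0.02,0,0]]
    - [1,[0,0,0],[0,0,0]]
    - [1,[0,0,0],[0,0,0]]

```text
time: 11.58
tcp_pos: [0.5662, 0.0638, 0.2292]
orientation: [-154.6, -0.2, 1.3]
contact_force: [0.3, 3.3, 6.6]
gripper_width: 0.0516
gripper_force: 44.5
```

Run:
```python
from workcell import env
from h import *
s=env.sense(); report(s); mom(s)
```

```text
t 11.57 tcp [0.5662 0.0638 0.2292] [-154.6   -0.2    1.3] block in seat mm [26.9 -1.   6.7]
F [0.3 3.3 6.6] F seat [ 5.9 -0.4  4.4] grip 44.468668699264526 0.051641768110305866 q [ -6.   6. 108.  27.  71.  73.]
turn frac [ 0.0165 -0.0018  0.0018]
torque at tcp [ 0.03 -0.94 -0.06] about block centre [ 0.09  0.07 -0.06]
```

>>> send_rows:
  series:
    - [1,[0,0,0.008],[0,0,0]]
    - [1,[0,0,0],[0,0,0]]
    - [1,[0,0,0],[0,0,0]]

```text
time: 11.95
tcp_pos: [0.5663, 0.0639, 0.2291]
orientation: [-154.6, -0.2, 1.3]
contact_force: [-5.1, -0.7, 16.0]
gripper_width: 0.052
gripper_force: 45.6
```

Run:
```python
from workcell import env
from h import *
s=env.sense(); report(s); mom(s)
```

```text
t 11.95 tcp [0.5663 0.0639 0.2291] [-154.6   -0.2    1.3] block in seat mm [26.9 -1.1  6.6]
F [-5.1 -0.7 16. ] F seat [ 6.7  5.1 14.5] grip 45.582892298698425 0.05196870911136947 q [ -6.   6. 108.  27.  71.  73.]
turn frac [ 0.0166 -0.0013  0.0019]
torque at tcp [ 0.78 -1.07 -0.09] about block centre [-0.1   0.04 -0.07]
```

The moment about the block's centre is near zero, so it lies flush and against the stops. Now I ease off and release.

>>> send_rows:
  series:
    - [1,[0,-0.003,-0.008],[0,0,0]]
    - [1,[0,0,0],[0,0,0]]
    - [0.3,[0,0,0],[0,0,0]]
    - [0.15,[0,0,0],[0,0,0]]
    - [0,[0,0,0],[0,0,0]]
    - [0,[0,0,0],[0,0,0]]
    - [0,[0,0,0],[0,0,0]]
    - [0,[0,0,0],[0,0,0]]

```text
time: 12.95
tcp_pos: [0.5649, 0.0633, 0.2268]
orientation: [-154.8, 0.0, 1.3]
contact_force: [-0.1, 0.0, 0.5]
gripper_width: 0.0852
gripper_force: 0.0
```

>>> send_rows:
  series:
    - [0,[0,0,-0.05],[0,0,0]]
    - [0,[0,0,-0.15],[0,0,0]]
    - [0,[0,0,-0.2],[0,0,0]]
    - [0,[0,0,-0.2],[0,0,0]]
    - [0,[0,0,-0.2],[0,0,0]]
    - [0,[0,0,0],[0,0,0]]

```text
time: 13.7
tcp_pos: [0.5674, -0.0061, 0.3767]
orientation: [-154.9, -0.5, 1.2]
contact_force: [0.5, -0.4, 0.4]
gripper_width: 0.0853
gripper_force: 0.0
```

Run:
```python
from workcell import env
from h import *
s=env.sense(); report(s)
w=env.camera("wrist"); pickle.dump(w,open("w6.pkl","wb")); sc=env.camera("scene")["frame"][170:260,270:380]
a=cv2.resize(w["frame"],(480,360)); b=cv2.resize(sc,(320,262),interpolation=cv2.INTER_CUBIC)
o=np.zeros((360,800,3),np.uint8); o[:,:480]=a; o[:262,480:]=b; cv2.imwrite("pics/p6.png",o[:,:,::-1])
M=np.array([SX,SY,SZ])
for p in[(0,-38.5,26),(52,-38.5,26),(0,38.5,26),(52,38.5,26),(0,-28,14),(0,28,14)]: print(p,(proj(w,SEAT+M.T@np.array(p)/1000)*.75).round(0))
```

```text
t 13.7 tcp [ 0.5674 -0.0061  0.3767] [-154.9   -0.5    1.2] block in seat mm [ 30.3  -1.6 169.9]
F [ 0.5 -0.4  0.4] F seat [-0.2 -0.5  0.6] grip 0.0 0.08528551610647907 q [-13.  -3. 102.  24.  87.  73.]
turn frac [ 0.0204 -0.0048  0.0022]
(0, -38.5, 26) [267. 131.]
(52, -38.5, 26) [215. 131.]
(0, 38.5, 26) [265. 202.]
(52, 38.5, 26) [217. 202.]
(0, -28, 14) [265. 139.]
(0, 28, 14) [264. 189.]
```

View pics/p6.png

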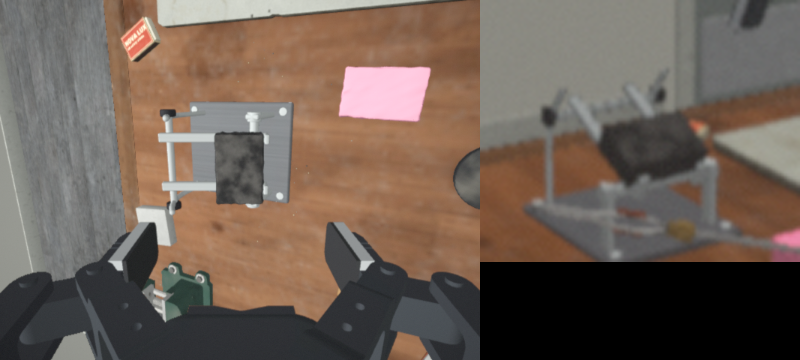

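The block lies across both rails against the stops. Its corners at (216–263,133–203) are within about 3 px of the prediction, and the gripper is clear, so I'm handing in.

```bash
python3 -c "
from workcell import env
print(env.sign_off())"
```

```text
the job is handed in; nothing more can be done
None
```

The charcoal block was laid flat on the rails while still held, brought down against both stops and released; the final pictures show it centred to about 2 mm, and the job is handed in (no verdict came back).

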